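Draw the impeller tray out of the bench rack with the pull hook

TASK

Two steel trays stand deep in the low bench rack. With the pull hook, hook over the front wall of the tray that holds the impeller and drag that tray straight out until about 50 mm of it (a little under half) sticks out of the front of the rack, then set the hook back down on the worktop, clear of the tray. Touch the tray only with the hook, never with the gripper, keep the impeller in it and leave the other tray where it is.

Things in the scene. Friction and masses are not known exactly. Their poses are not given: they have to be found in the camera images.
- pull_hook: loose pull hook, 0.22 kg, standing on the worktop. Origin at worktop height under the middle of its grip, +x along its shaft to the blade, z up. Foot plate 54 (x) x 46 (y) x 6 mm; above it a black grip block 52 (x) x 24 (y) mm, from z = 24 to 68 mm; steel shaft 12 mm wide, z = 26 to 34 mm, from the grip forward to the blade
- hook_grip (a point): centre of the hook's grip block, 48 mm above the hook's origin; take it here from above, across its 24 mm width (hook's y). Between the hook and the rack stands the clamped-up machine, over 0.2 m high, with red clamps and a hanging hose, from 0.46 m ahead of the robot, 0.25 m to its right to 0.15 m to its left: carry the hook past in front of it
- hook_tip (a point): middle of the lower edge of the pull hook's flat blade (24 mm wide in y, 4 mm thick in x), 105 mm ahead of the hook's origin and at the same height; the blade reaches 26 mm down from the shaft's underside. Axes as the hook's
- wheel_tray: loose open steel tray, 0.3 kg, holding the impeller: 120 (x) x 76 (y) x 36 mm high, walls and floor 4 mm. It stands on the worktop in one bay of the rack. Origin at the centre of its underside, z up; the outer face of its front wall, toward the rack's open front, is at x = -60 mm. The impeller lies in its rear part, with at least 40 mm free behind the front wall
- wheel_tray_lip (a point): middle of the top edge of the impeller tray's front wall (4 mm thick), 58 mm in front of the tray's centre, 36 mm above the worktop; axes as the tray's
- fitting_tray: the other tray, of the same size and make, in the other bay, with two brass hose fittings in it; to be left alone. Origin and axes as for the impeller tray
- wheel: the impeller: light metal compressor wheel 59 mm across, 32 mm high, loose in its tray. Origin at the centre of its underside
- rack: grey bench rack fixed on the worktop, 200 (x) x 204 (y) x 118 mm high. Origin at the middle of its footprint, +x into the rack, away from its open front. Upright walls 8 mm thick at y = -98, 0, 98 mm make two bays 90 mm wide, middles at y = -49 and 49 mm; top of 6 mm steel wires along y, 28 mm apart, underside 112 mm up. No floor: the trays slide on the worktop. Which tray is in which bay varies
- rack_front (a point): middle of the rack's open front at worktop height, 100 mm in front of the rack's origin; the front wire of the top lies straight above it. The trays start with their front walls 50 to 65 mm behind this line. Axes as the rack's
Things that resemble listed ones, but are neither listed nor needed, are in the scene too. There is more than one size of the wheel; the job needs the largest.

How it is judged:
By the outcome, as a careful person would: the job done as asked, in the order asked, and still so for the second after the job is handed in, with the robot touching nothing.
It also fails if it takes over 72 s, if anything falls off the work surface, if the arm or the gripper's body presses on something with over 40 N, if the wrist force passes 120 N, or if a joint passes its speed limit or range.

ROBOT

A 7-joint arm with a two-finger parallel gripper is mounted at the origin on a cart in front of the work surface, level with it; the furniture and walls round the work are solid. World frame = base frame: x ahead of the robot, y to its left, z up, the work surface at z = 0. Lengths are in mm, angles in rad, forces in N, time in s.
With the tool pointing down it reaches from about 400 to 875 mm from the base axis. Payload 4.4 kg.
Tool frame: the origin (TCP) lies at the very end of the fingers, on their centre line; the grasp point (between the pads) lies 19 mm behind it; z points along the fingers, y is the line along which they close (so a half turn about z gives the same grasp; the last joint's range is limited). The gripper opens to 85 mm and grips with 20 to 120 N. Pads are 22 mm wide; open, the fingers measure 114 mm over their backs; the gripper's body (76 mm by 85 mm) begins 54 mm behind the grasp point. The pads swing forward as they close: fully open they stand 13 mm farther back than shut.
Start: joints at [-1.209, 0.628, 0.038, 1.517, -0.027, 0.996, -0.02], TCP at [269.644, 591.447, 231.313] pointing down, gripper open.
Joint ranges: [-3.06, 3.06], [-0.37, 2.12], [-1.25, 1.32], [0.18, 2.47], [-1.1, 4.24], [0.23, 1.98], [-2.94, 2.94]. Speed limits (rad/s): [2.57, 2.57, 3.14, 3.14, 3.14, 3.14, 3.14].

INTERFACE

Orientations are given as [roll, pitch, yaw] about the fixed x, y, z axes, in that order (R = Rz(yaw) Ry(pitch) Rx(roll)).
In Python, from cell import read_state, get_image, camera_info, finish_job gives the robot as it stands.
- The arm moves only by the tool play_rows, never from a script. Its argument "deltas" is one flat list of numbers, 7 for each row, row after row: the shift along the tool's x, y, z in mm, then the turn, a rotation vector about the tool's x, y, z in rad, then the opening, from 0 (shut) to 1 (fully open). In form: [dx, dy, dz, ax, ay, az, grip, dx, dy, dz, ax, ay, az, grip, ...]. A call has 1 to 10 rows; each row is the pose to reach, as a shift and turn from the pose commanded when the call began, along the tool's axes at that moment; what a row does not reach only later rows make up. A row lasts 1/8 s, in which the tool goes at most 62.5 mm and 10.7 degrees, less where a joint would pass 70% of its speed; a pose out of reach is approached as far as the arm can. A call with a gripper value outside its range is refused whole. The fingers move at their own pace and stop on an object; the grip force is fixed at half the most. Time passes only in rows, so rows that repeat a pose let the fingers close. It gives the time, the measured TCP pose, the force, the opening and the grip force at its end, in the units of the state.
- read_state(): the state, without advancing time (a new reading comes with each control period).
- get_image(name): name is "side" or "top" or "wrist"; returns the picture (400x640x3 uint8, red, green, blue); there is no depth.
- camera_info(name): a dict with "fx", "fy", "cx", "cy" (pixels), "T" (4x4, takes a point from camera to world coordinates). Camera axes: x right, y down, z forward; pixel columns grow to the right and rows downward; lengths in mm; the calibration is good to about 2 mm. The wrist camera is an equidistant fisheye: a pixel r from the principal point sees the ray r / f radians off the axis. A picture is of the moment at which its call begins: read the wrist's pose just before it. camera_info takes no time and is no camera call; for the wrist camera it gives the pose at the moment of the call.
- finish_job(): hands the job in; it is judged then, once.
The state is a dict: "clock": time; "qpos": joint angles; "qd": joint speeds; "tau": joint torques, N m; "eef_pos": TCP position; "tool_rot": TCP orientation; "force": force on the tool from outside, world axes, zero at the start; "torque": the same for the moment, N m; "width": finger opening in mm; "gripper_force": force on a finger pad.
Only numpy, scipy, OpenCV 4.12 (cv2) and the standard library are available. Lean on these libraries where they do the work, as an engineer would, in place of code of your own. Each camera call takes 0.05 s, during which the arm holds its last target. There are 200 camera calls.

## Working session

There is one attempt and no reset: what is moved stays moved. The work goes in short steps, Python scripts to look and compute and a tool call to move; the robot and the scene stay as the last step left them, time stands still between calls to the robot, and variables do not carry over. Pictures are saved under pics/ and viewed, at most 10 in all, crops included, and the job is handed in when it is done.

Besides the shell and the picture viewer there is one more tool, called after ">>>" as a command line: name --argument value ..., lists and objects as JSON in quotes. play_rows: Moves the arm, as the interface text tells. Its arguments: {"type":"object","properties":{"deltas":{"type":"array"}},"required":["deltas"]}

```bash
mkdir -p pics; python3 - <<'E'
from cell import *
import cv2, numpy as np
for n in ("side","top"):
    cv2.imwrite(f"pics/{n}0.png",get_image(n)[:,:,::-1])
    c=camera_info(n);print(n,c["fx"],c["cx"],c["cy"],np.round(c["T"],3).tolist())
s=read_state();print(s["clock"],s["eef_pos"],s["tool_rot"],s["width"])
E
```

```text
side 483.38286079631104 321.4875392143518 200.34601728629409 [[-0.895, -0.356, 0.27, 256.833], [-0.447, 0.721, -0.53, 735.592], [-0.006, -0.595, -0.804, 1145.245], [0.0, 0.0, 0.0, 1.0]]
top 444.6239598668377 320.4800442275233 195.78408141827 [[0.016, -0.99, 0.144, 377.131], [-1.0, -0.018, -0.012, 26.737], [0.015, -0.143, -0.99, 1590.121], [0.0, 0.0, 0.0, 1.0]]
0.1 [269.39493061 590.93144657 230.47568561] [-3.13986456e+00  1.17380242e-05  2.71382735e+00] 85.35217824425914
```

View pics/side0.png

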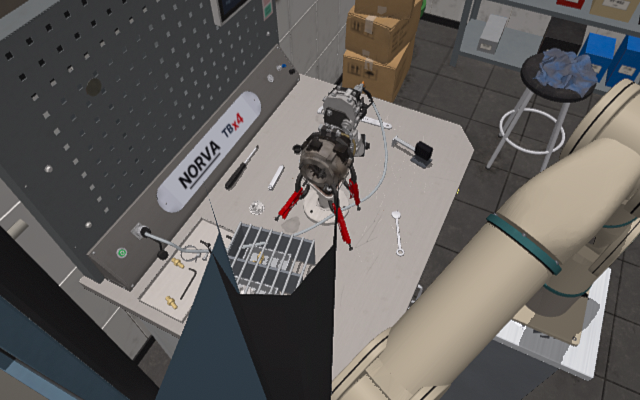

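View pics/top0.png

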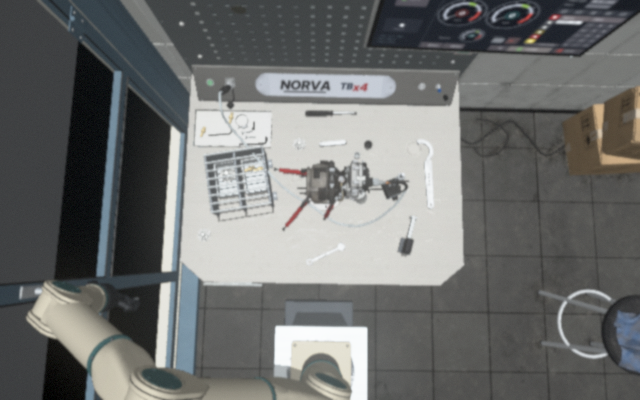

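Side view: rack is near (265,260), hook near (412,150). Top view: rack near (240,183), machine in the middle, hook grip near (405,243). Next I'll enlarge the crops.

```bash
cat > h.py <<'E'
from cell import *
import cv2, numpy as np
def ray(n,u,v,z,c=None):
    c=c or camera_info(n);T=np.array(c["T"]);d=T[:3,:3]@[(u-c["cx"])/c["fx"],(v-c["cy"])/c["fy"],1]
    return np.round(T[:3,3]+d*(z-T[2,3])/d[2],1)
def proj(n,p):
    c=camera_info(n);T=np.array(c["T"]);q=T[:3,:3].T@(np.array(p)-T[:3,3]);return np.round([q[0]/q[2]*c["fx"]+c["cx"],q[1]/q[2]*c["fy"]+c["cy"]],1)
E
python3 - <<'E'
import cv2,numpy as np
t=cv2.imread("pics/top0.png");s=cv2.imread("pics/side0.png")
f=lambda i,x,y,w,h,k:cv2.resize(i[y:y+h,x:x+w],(w*k,h*k),interpolation=cv2.INTER_CUBIC)
a=f(t,195,140,80,90,5); b=f(s,215,215,110,90,5)[:450,:400]
b=f(s,230,215,80,90,5)
c=f(t,380,205,80,30*2-10,5); d=f(s,375,130,80,50,5)
c=c[:150+0,:] if 0 else c
m=np.vstack([np.hstack([a,b])]);cv2.imwrite("pics/c1.png",m)
cv2.imwrite("pics/c2.png",np.hstack([c,d]))
E
```

```text
(no output)
```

View pics/c1.png

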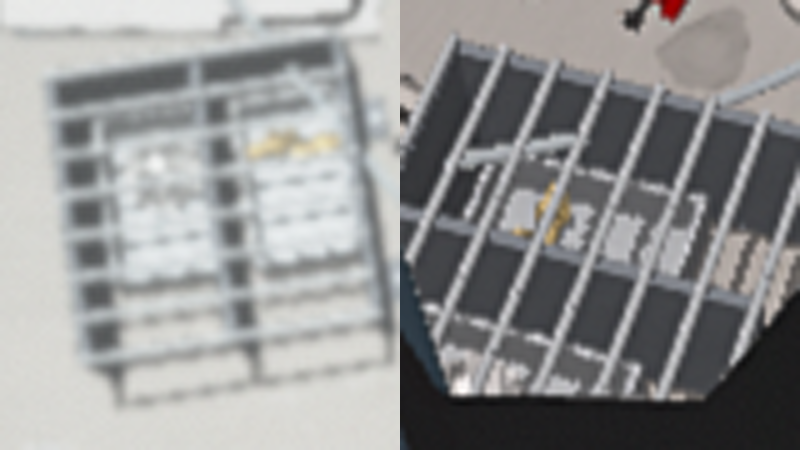

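View pics/c2.png

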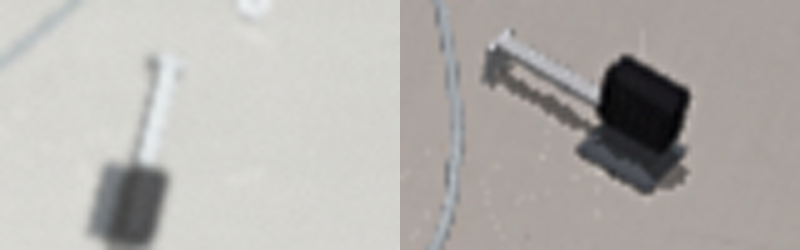

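Left crop: the impeller is in the left bay (+y side) near (160,165), and the brass fittings are in the right bay. The front wire runs (85,360)–(390,322). In the hook crop the grip is near (145,205) and the blade near (165,62).

```bash
python3 - <<'E'
from h import *
T=lambda x,y,z:ray("top",195+x/5,140+y/5,z)
H=lambda x,y,z:ray("top",380+x/5,205+y/5,z)
S=lambda x,y,z:ray("side",375+(x-400)/5,130+y/5,z)
print("rack front L,R",T(85,360,118),T(390,322,118),"rear",T(50,82,118),T(340,42,118))
print("feet",T(120,405,0),T(255,380,0))
print("tray front lip", T(120,285,36),T(215,275,36),"back",T(100,120,36))
print("hook blade",H(165,65,34),S(497,38,34)," grip",H(145,170,68),H(135,245,68),"side shaft@grip",S(600,97,34))
print("grip top side corners",S(622,58,68),S(690,95,68),S(605,85,68),S(675,120,68))
E
```

```text
rack front L,R [530.  367.6 118. ] [558.9 166.4 118. ] rear [718.1 400.7 118. ] [749.6 206.2 118. ]
feet [510.3 368.4   0. ] [529.9 272.9   0. ]
tray front lip [591.9 364.8  36. ] [600.2 298.4  36. ] back [710.1 384.7  36. ]
hook blade [ 529.7 -319.4   34. ] [ 533.6 -319.4   34. ]  grip [ 454.  -297.1   68. ] [ 403.  -289.6   68. ] side shaft@grip [ 458.  -300.6   34. ]
grip top side corners [ 450.8 -305.    68. ] [ 404.  -294.2   68. ] [ 452.5 -279.4   68. ] [ 405.5 -271.1   68. ]
```

```bash
cat >> h.py <<'E'
from scipy.spatial.transform import Rotation as Ro
def plan(*wps):
    s=read_state();R0=Ro.from_euler("xyz",s["tool_rot"]);p0=np.array(s["eef_pos"])
    print(s["clock"],np.round(p0,1),np.round(s["tool_rot"],4),np.round(s["qpos"],2),np.round(s["width"],1),np.round(s["force"],1))
    for x,y,z,yaw in wps:
        d=R0.inv().apply(np.array([x,y,z])-p0);r=(R0.inv()*Ro.from_euler("xyz",[np.pi,0,yaw])).as_rotvec()
        print(np.round(d,1).tolist(),np.round(r,3).tolist())
E
python3 - <<'E'
from h import *
c=camera_info("wrist");print(c["fx"],c["cx"],c["cy"],np.round(c["T"],2).tolist())
plan((410,350,300,2.714),(400,0,320,2.8),(410,-200,320,2.9),(415,-290,260,2.916))
E
```

```text
309.70691628693146 316.1821889654798 192.58214433858709 [[0.41, 0.87, 0.26, 202.29], [0.91, -0.4, -0.12, 622.5], [-0.0, 0.29, -0.96, 372.82], [0.0, 0.0, 0.0, 1.0]]
0.1 [269.4 590.9 230.5] [-3.1399  0.      2.7138] [-1.21  0.63  0.04  1.52 -0.03  1.   -0.02] 85.4 [ 0.1  0.1 -0.6]
[-227.9, -161.0, -69.2] [-0.002, 0.0, -0.0]
[-364.0, -483.7, -88.7] [-0.002, -0.0, -0.086]
[-456.0, -661.5, -88.4] [-0.002, -0.0, -0.186]
[-497.9, -741.2, -28.2] [-0.002, -0.0, -0.202]
```

>>> play_rows --deltas '[-60, -42, -18, 0, 0, 0, 1, -120, -84, -36, 0, 0, 0, 1, -180, -126, -54, 0, 0, 0, 1, -228, -161, -69, 0, 0, 0, 1, -250, -215, -75, 0, 0, -0.02, 1, -273, -270, -80, 0, 0, -0.04, 1, -296, -323, -85, 0, 0, -0.05, 1, -319, -377, -89, 0, 0, -0.06, 1, -342, -430, -89, 0, 0, -0.08, 1, -364, -484, -89, 0, 0, -0.09, 1]'

```text
clock: 1.35
eef_pos: [400.1, 7.7, 320.4]
tool_rot: [3.141, 0.001, 2.804]
force: [1.4, -0.2, -0.1]
width: 85.1
gripper_force: 0.0
```

```bash
python3 - <<'E'
from h import *
plan((410,-200,320,2.9),(415,-290,260,2.916))
E
```

```text
1.35 [400.1   7.7 320.4] [3.1412e+00 7.0000e-04 2.8044e+00] [-0.27  0.15  0.21  2.03 -0.04  0.96  1.19] 85.1 [ 1.4 -0.2 -0.1]
[-78.1, -192.7, 0.4] [0.0, 0.001, -0.096]
[-112.6, -276.0, 60.4] [0.0, 0.001, -0.112]
```

>>> play_rows --deltas '[-20, -48, 0, 0, 0, -0.03, 1, -40, -96, 0, 0, 0, -0.05, 1, -60, -144, 0, 0, 0, -0.07, 1, -78, -193, 0, 0, 0, -0.1, 1, -96, -235, 30, 0, 0, -0.11, 1, -113, -276, 60, 0, 0, -0.11, 1, -113, -276, 60, 0, 0, -0.11, 1, -113, -276, 60, 0, 0, -0.11, 1]'

```text
clock: 2.35
eef_pos: [415.4, -287.5, 260.0]
tool_rot: [3.141, -0.001, 2.914]
force: [0.9, 0.0, -0.2]
width: 85.0
gripper_force: 0.0
```

```bash
cat >> h.py <<'E'
def wray(u,v,z,c):
    T=np.array(c["T"]);a=np.array([u-c["cx"],v-c["cy"]]);r=np.hypot(*a);th=r/c["fx"]
    d=T[:3,:3]@[*(a/r*np.sin(th)),np.cos(th)];return np.round(T[:3,3]+d*(z-T[2,3])/d[2],1)
E
python3 - <<'E'
from h import *
import pickle
plan()
c=camera_info("wrist");i=get_image("wrist");pickle.dump(c,open("w1.pkl","wb"))
cv2.imwrite("pics/w1.png",i[:,:,::-1])
E
```

```text
2.35 [ 415.4 -287.5  260. ] [ 3.1407e+00 -1.1000e-03  2.9138e+00] [ 0.3   0.4   0.34  1.88 -0.17  0.88  2.08] 85.0 [ 0.9  0.  -0.2]
```

View pics/w1.png

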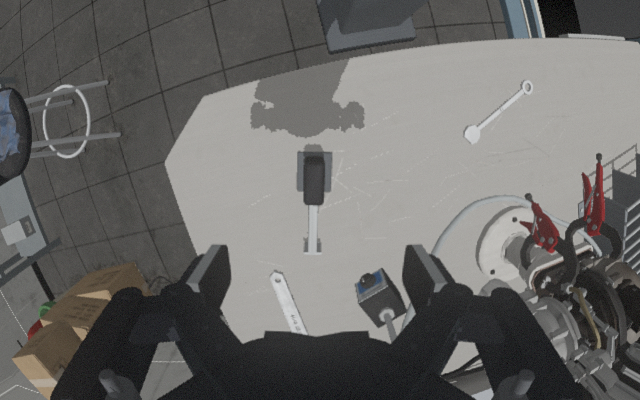

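The wrist view shows the hook below: grip spans (314,150–205), foot plate corners are near (298,152), (331,151) and (330,192), and the blade is at (312,250).

```bash
python3 - <<'E'
from h import *
import pickle
c=pickle.load(open("w1.pkl","rb"));g=cv2.imread("pics/w1.png")
b=g.astype(int);m=((b.max(2)<75)).astype(np.uint8);m[:140]=0;m[215:]=0;m[:,:285]=0;m[:,345:]=0
ys,xs=np.where(m>0);print(xs.min(),xs.max(),ys.min(),ys.max())
for y in range(148,214,4): print(y,[int(v) for v in g[y,292:340:2].max(1)])
for y in range(236,258,2): print(y,[int(v) for v in g[y,296:330:2].max(1)])
E
```

```text
304 324 152 204
148 [167, 171, 167, 171, 170, 169, 126, 117, 118, 115, 116, 118, 116, 118, 117, 144, 168, 167, 167, 169, 168, 169, 170, 168]
152 [169, 170, 166, 96, 95, 99, 76, 78, 73, 75, 73, 82, 81, 79, 78, 83, 88, 95, 97, 110, 147, 173, 167, 169]
156 [169, 169, 166, 112, 107, 114, 87, 66, 59, 64, 61, 58, 58, 65, 65, 70, 109, 113, 114, 113, 143, 167, 169, 169]
160 [168, 171, 172, 108, 110, 109, 69, 53, 46, 49, 54, 46, 54, 50, 52, 54, 93, 110, 109, 108, 140, 169, 168, 170]
164 [171, 170, 169, 104, 111, 113, 74, 60, 62, 57, 61, 57, 57, 63, 64, 60, 67, 115, 111, 111, 148, 170, 169, 168]
168 [169, 171, 167, 110, 108, 114, 54, 61, 69, 65, 70, 68, 72, 68, 73, 64, 64, 113, 111, 108, 152, 171, 169, 172]
172 [169, 171, 152, 107, 112, 112, 59, 62, 67, 65, 71, 71, 75, 78, 71, 67, 66, 112, 115, 106, 155, 170, 170, 174]
176 [171, 170, 141, 108, 112, 109, 61, 62, 67, 74, 69, 72, 70, 75, 68, 64, 62, 112, 112, 107, 164, 170, 178, 168]
180 [171, 171, 140, 109, 111, 110, 57, 67, 64, 68, 70, 74, 73, 73, 67, 58, 77, 115, 113, 109, 170, 172, 182, 172]
184 [170, 167, 144, 108, 113, 111, 59, 62, 69, 70, 
[... 1177 characters left out ...]
, 168, 145, 100, 158, 189, 184, 186, 168, 132, 132, 168, 169, 172, 169]
244 [167, 167, 170, 171, 134, 102, 158, 187, 183, 187, 163, 104, 115, 171, 170, 169, 170]
246 [170, 169, 167, 170, 128, 107, 157, 186, 183, 185, 162, 99, 117, 171, 167, 170, 170]
248 [170, 168, 168, 168, 124, 100, 160, 187, 184, 184, 163, 104, 119, 168, 169, 171, 171]
250 [170, 170, 170, 167, 114, 104, 163, 187, 180, 186, 153, 103, 115, 168, 170, 172, 170]
252 [169, 168, 171, 170, 162, 170, 179, 184, 183, 186, 177, 164, 166, 170, 169, 171, 170]
254 [170, 170, 171, 167, 176, 180, 182, 182, 182, 183, 188, 184, 181, 168, 170, 167, 168]
256 [172, 171, 171, 174, 169, 168, 168, 170, 168, 169, 167, 171, 168, 170, 168, 168, 171]
```

```bash
python3 - <<'E'
from h import *
import pickle
c=pickle.load(open("w1.pkl","rb"))
for n,u,v,z in [("footBL",297.5,151,6),("footBR",331.5,151,6),("footFL",296.5,190.5,6),("footFR",330.5,190.5,6),("gripFL",303.5,205,68),("gripFR",323,205,68),("gripL170",304,172,68),("gripR170",325.5,172,68),("shaft",314,210,34),("shaftend",312.5,255,34),("bladeL",303.5,255,34),("bladeR",321,255,34)]: print(n,wray(u,v,z,c))
E
```

```text
footBL [ 400.7 -308.1    6. ]
footBR [ 410.6 -265.3    6. ]
footFL [ 452.2 -322.2    6. ]
footFR [ 462.4 -277.9    6. ]
gripFL [ 453.8 -310.5   68. ]
gripFR [ 458.8 -288.8   68. ]
gripL170 [ 416.3 -300.8   68. ]
gripR170 [ 421.7 -277.6   68. ]
shaft [ 474.5 -303.2   34. ]
shaftend [ 536.9 -319.8   34. ]
bladeL [ 534.3 -331.6   34. ]
bladeR [ 539.5 -308.7   34. ]
```

```bash
python3 - <<'E'
from h import *
plan((423.7,-291.4,120,2.892),(423.7,-291.4,37,2.892))
E
```

```text
2.4 [ 415.9 -287.1  260.5] [3.1408e+00 1.0000e-04 2.9151e+00] [ 0.3   0.4   0.34  1.88 -0.17  0.88  2.08] 85.4 [-0.5  0.6 -0.3]
[-8.6, -2.5, 140.5] [0.001, 0.0, 0.023]
[-8.6, -2.6, 223.5] [0.001, 0.0, 0.023]
```

>>> play_rows --deltas '[-9, -2.5, 30, 0, 0, 0.023, 1, -9, -2.5, 75, 0, 0, 0.023, 1, -9, -2.5, 120, 0, 0, 0.023, 1, -9, -2.5, 160, 0, 0, 0.023, 1, -9, -2.5, 190, 0, 0, 0.023, 1, -9, -2.5, 210, 0, 0, 0.023, 1, -9, -2.5, 223.5, 0, 0, 0.023, 1, -9, -2.5, 223.5, 0, 0, 0.023, 1, -9, -2.5, 223.5, 0, 0, 0.023, 1]'

```text
clock: 3.52
eef_pos: [424.5, -292.8, 37.7]
tool_rot: [-3.141, 0.002, 2.891]
force: [-0.3, -0.5, 0.0]
width: 85.2
gripper_force: 0.0
```

>>> play_rows --deltas '[0, 0, 0, 0, 0, 0, 0.5, 0, 0, 0, 0, 0, 0, 0.1, 0, 0, 0, 0, 0, 0, 0, 0, 0, 0, 0, 0, 0, 0, 0, 0, 0, 0, 0, 0, 0, 0, 0, 0, 0, 0, 0, 0, 0, 0, 0, 0, 0, 0, 0]'

```text
clock: 4.4
eef_pos: [423.8, -292.7, 37.0]
tool_rot: [3.142, 0.0, 2.891]
force: [0.1, 1.2, 5.7]
width: 23.2
gripper_force: 59.2
```

```bash
python3 - <<'E'
from h import *
plan((380,-291,140,2.5),(385,-280,320,1.7),(400,0,320,1.6),(410,150,320,2.2))
E
```

```text
4.4 [ 423.8 -292.7   37. ] [3.1415e+00 3.0000e-04 2.8907e+00] [ 0.43  0.76  0.18  2.04 -0.34  0.37  2.2 ] 23.2 [0.1 1.2 5.7]
[42.8, -9.2, -103.0] [0.0, 0.0, 0.391]
[40.7, 2.7, -283.0] [0.0, 0.0, 1.191]
[95.7, 277.6, -283.0] [0.0, 0.0, 1.291]
[123.2, 425.4, -283.0] [0.0, 0.0, 0.691]
```

>>> play_rows --deltas '[0, 0, -20, 0, 0, 0, 0, 0, 0, -60, 0, 0, 0, 0, 5, 0, -100, 0, 0, 0.18, 0, 10, 0, -140, 0, 0, 0.36, 0, 17, 1, -180, 0, 0, 0.54, 0, 24, 2, -215, 0, 0, 0.72, 0, 30, 3, -250, 0, 0, 0.9, 0, 36, 3, -283, 0, 0, 1.08, 0, 41, 3, -283, 0, 0, 1.26, 0, 41, 3, -283, 0, 0, 1.29, 0]'

```text
clock: 5.65
eef_pos: [384.3, -279.0, 319.4]
tool_rot: [-3.141, -0.001, 1.601]
force: [0.5, 0.4, -2.3]
width: 22.7
gripper_force: 59.5
```

```bash
python3 - <<'E'
from h import *
plan((400,0,320,1.6),(405,200,320,1.6))
E
```

```text
5.65 [ 384.3 -279.   319.4] [-3.1407e+00 -8.0000e-04  1.6010e+00] [-0.04  0.36  0.84  1.88 -0.31  1.04  0.96] 22.7 [ 0.5  0.4 -2.3]
[278.4, 24.2, -0.4] [-0.001, -0.001, 0.001]
[478.1, 35.2, -0.3] [-0.001, -0.001, 0.001]
```

>>> play_rows --deltas '[50, 5, 0, 0, 0, 0, 0, 105, 10, 0, 0, 0, 0, 0, 160, 15, 0, 0, 0, 0, 0, 215, 20, 0, 0, 0, 0, 0, 270, 24, 0, 0, 0, 0, 0, 325, 27, 0, 0, 0, 0, 0, 380, 30, 0, 0, 0, 0, 0, 430, 30, 0, 0, 0, 0, 0, 478, 30, 0, 0, 0, 0, 0, 530, 30, 0, 0, 0, 0, 0]'

```text
clock: 6.9
eef_pos: [398.4, 252.5, 319.1]
tool_rot: [-3.141, 0.001, 1.603]
force: [0.5, -0.2, -2.0]
width: 23.4
gripper_force: 59.4
```

```bash
python3 - <<'E'
from h import *
plan((380,300,320,3.297),(380,300,320,1.6))
i=get_image("top");cv2.imwrite("pics/t2.png",cv2.resize(i[130:240,180:340,::-1],None,fx=5,fy=5,interpolation=cv2.INTER_CUBIC))
E
```

```text
6.9 [398.4 252.5 319.1] [-3.1408e+00  8.0000e-04  1.6033e+00] [-1.16  0.33  0.72  1.88 -0.25  1.02 -0.3 ] 23.4 [ 0.5 -0.2 -2. ]
[48.1, -16.8, -0.9] [-0.001, -0.0, -1.694]
[48.1, -16.8, -0.9] [-0.001, 0.001, 0.003]
```

View pics/t2.png

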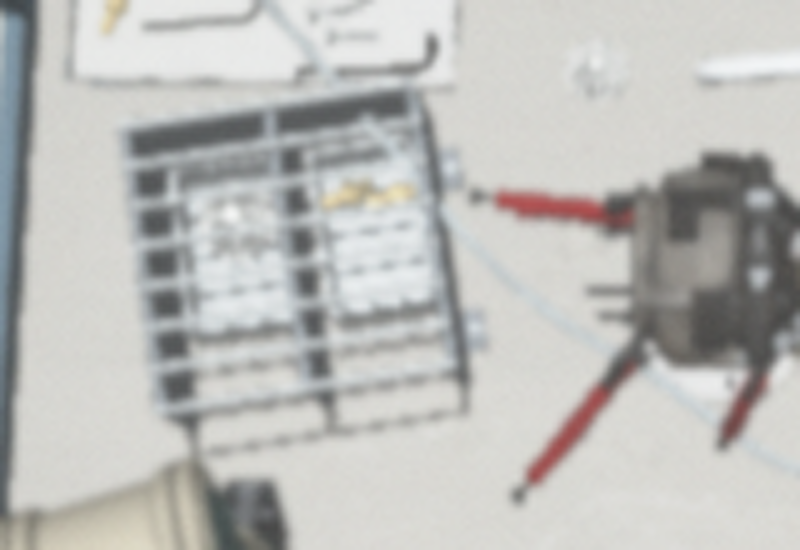

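Same layout as before. The front wire runs (160,410)–(465,372), and the impeller is in the left bay at (235,225). Now I'll turn the hook toward the rack and look with the wrist camera.

>>> play_rows --deltas '[10, -3, 0, 0, 0, -0.17, 0, 20, -6, 0, 0, 0, -0.34, 0, 30, -9, 0, 0, 0, -0.51, 0, 40, -12, 0, 0, 0, -0.68, 0, 48, -15, 0, 0, 0, -0.85, 0, 48, -17, 0, 0, 0, -1.02, 0, 48, -17, 0, 0, 0, -1.19, 0, 48, -17, 0, 0, 0, -1.36, 0, 48, -17, 0, 0, 0, -1.53, 0, 48, -17, 0, 0, 0, -1.69, 0]'

```text
clock: 8.2
eef_pos: [380.1, 298.1, 318.9]
tool_rot: [-3.141, -0.002, -2.985]
force: [0.3, 0.3, -1.9]
width: 23.4
gripper_force: 59.3
```

```bash
python3 - <<'E'
from h import *
import pickle
plan()
c=camera_info("wrist");i=get_image("wrist");pickle.dump(c,open("w2.pkl","wb"))
cv2.imwrite("pics/w2.png",i[:,:,::-1])
E
```

```text
8.2 [380.1 298.1 318.9] [-3.1406e+00 -1.6000e-03 -2.9845e+00] [-0.95  0.3   0.3   1.85 -0.1   1.01  1.12] 23.4 [ 0.3  0.3 -1.9]
```

View pics/w2.png

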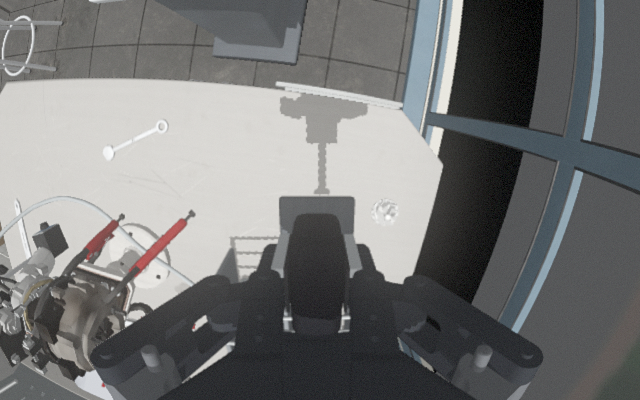

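The wrist view is blocked by the gripper and hook. It does show a small wheel on the worktop near (385,211) that I must avoid. I'll use the fixed cameras for the rack.

```bash
python3 - <<'E'
from h import *
import pickle
c=pickle.load(open("w2.pkl","rb"));print("decoy",wray(385,214,0,c))
T=lambda x,y,z:ray("top",180+x/5,130+y/5,z)
L=T(160,410,115);R=T(465,372,115);print("front",L,R,(L+R)/2,np.arctan2(*(R-L)[:2])) 
for a,b in [((122,130),(160,410)),((418,90),(465,375))]:
    A=T(*a,118);B=T(*b,118);d=A-B;print(A,B,np.arctan2(d[1],d[0]),np.hypot(*d[:2]))
print("tray lip L,R",T(195,335,36),T(290,322,36),"rearL/R",T(180,178,36),T(280,160,36),"wheel",T(235,225,32))
S=lambda x,y,z:ray("side",230+(x-400)/5,215+y/5,z)
print("side: fitting tray front edge",S(703,197,36),S(680,270,36),"rear", S(530,157,36),"front mid-wall top",S(757,300,118),"rear mid wall",S(402,212,118),"rear R",S(455,40,118),"wheeltray front",S(637,365,36))
E
```

```text
decoy [463.6 424.4   0. ]
front [530.3 368.3 115. ] [559.3 166.7 115. ] [544.8 267.5 115. ] 2.9987235120817117
[719.4 402.8 118. ] [530.  367.6 118. ] 0.18375356359160694 192.64319349512454
[751.  204.2 118. ] [556.9 166.4 118. ] 0.19233758453635139 197.74642853917743
tray lip L,R [591.9 364.8  36. ] [602.4 298.5  36. ] rearL/R [704.4 380.8  36. ] [718.8 310.5  36. ] wheel [671.9 341.1  32. ]
side: fitting tray front edge [623.1 199.2  36. ] [612.9 242.6  36. ] rear [717.6 218.7  36. ] front mid-wall top [546.  276.8 118. ] rear mid wall [723.3 311.3 118. ] rear R [754.1 214.2 118. ] wheeltray front [606.1 299.3  36. ]
```

```bash
python3 - <<'E'
from h import *
i=get_image("side")[:,:,::-1];cv2.imwrite("pics/s3.png",i);cv2.imwrite("pics/s3c.png",cv2.resize(i[205:325,195:345],None,fx=5,fy=5,interpolation=cv2.INTER_CUBIC))
E
```

```text
(no output)
```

View pics/s3c.png

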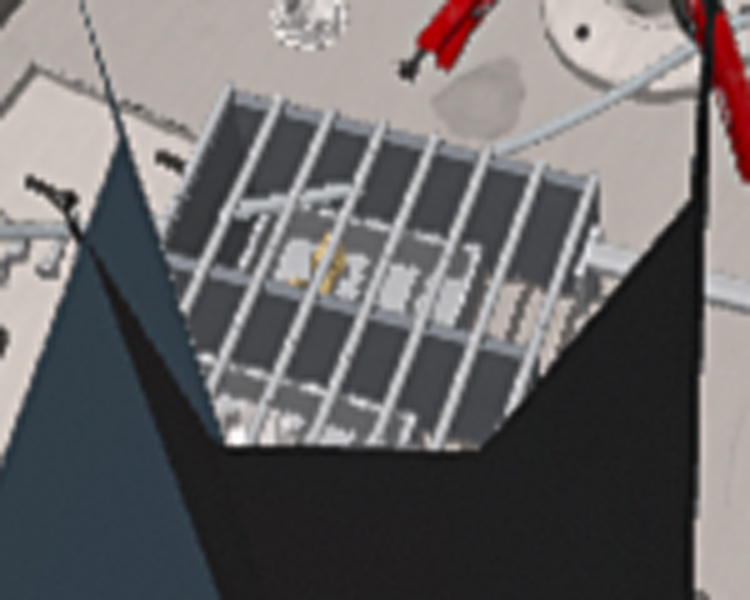

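Side crop: right wall top runs (230,95)–(597,182), middle wall top (165,260)–(530,352), impeller tray's right edge (205,358)–(410,418), fitting tray's (300,208)–(480,248).

```bash
python3 - <<'E'
from h import *
S=lambda x,y,z:ray("side",195+x/5,205+y/5,z)
for n,a,b,z in [("Rwall",(230,95),(597,182),115),("midwall",(165,260),(530,352),115),("frontwire",(597,178),(500,410),115),("wire2",(542,168),(432,445),115),("wtray",(205,358),(410,418),36),("ftray",(300,208),(480,248),36)]:
    A=S(*a,z);B=S(*b,z);d=A-B;print(n,A,B,np.arctan2(d[1],d[0]),np.hypot(*d[:2]))
E
```

```text
Rwall [753.9 215.3 115. ] [561.7 178.4 115. ] 0.18967950895637728 195.71011726530637
midwall [730.6 311.7 115. ] [547.2 276.8 115. ] 0.1880461106686339 186.69110851885793
frontwire [562.7 176.3 115. ] [545.6 309.8 115. ] -1.4434001472639797 134.59071290397418
wire2 [590.1 183.3 115. ] [565.4 339.6 115. ] -1.414063035134618 158.23962841210164
wtray [716.9 318.6  36. ] [606.2 301.2  36. ] 0.15590598287027105 112.0591361737185
ftray [719.7 220.4  36. ] [621.8 199.3  36. ] 0.21227891046209144 100.14799049406841
```

```bash
cat >> h.py <<'E'
def P(tip,z,lat=0,yaw=.17):
    c,s=np.cos(yaw),np.sin(yaw);return (537.6+(tip-113)*c-lat*s,320.3+(tip-113)*s+lat*c,37+z,yaw+np.pi)
E
python3 - <<'E'
from h import *
print(P(-20,41),P(78,41))
plan(P(-20,41),P(78,41))
E
```

```text
(np.float64(406.51722600102846), np.float64(297.79874757408953), 78, 3.311592653589793) (np.float64(503.1045331581654), np.float64(314.37861778265517), 78, 3.311592653589793)
8.3 [380.2 298.1 319. ] [-3.1410e+00 -1.5000e-03 -2.9903e+00] [-0.95  0.3   0.3   1.85 -0.1   1.01  1.11] 23.3 [-0.3  0.8 -2.6]
[-26.4, -4.2, 241.0] [-0.001, -0.002, -0.019]
[-124.4, -2.3, 240.8] [-0.001, -0.002, -0.019]
```

>>> play_rows --deltas '[-10, -2, 40, 0, 0, -0.02, 0, -20, -4, 90, 0, 0, -0.02, 0, -26, -4, 140, 0, 0, -0.02, 0, -26, -4, 185, 0, 0, -0.02, 0, -26, -4, 220, 0, 0, -0.02, 0, -26, -4, 241, 0, 0, -0.02, 0, -26, -4, 241, 0, 0, -0.02, 0]'

```text
clock: 9.18
eef_pos: [405.7, 297.5, 77.0]
tool_rot: [-3.14, -0.004, -2.974]
force: [-0.2, 1.1, -1.0]
width: 23.1
gripper_force: 59.2
```

```bash
python3 - <<'E'
from h import *
plan(P(10,41),P(78,41))
i=get_image("side")[:,:,::-1];j=get_image("top")[:,:,::-1]
cv2.imwrite("pics/m4.png",np.hstack([cv2.resize(i[205:325,195:275],None,fx=5,fy=5,interpolation=cv2.INTER_CUBIC),cv2.resize(j[140:260,195:275],None,fx=5,fy=5,interpolation=cv2.INTER_CUBIC)]))
E
```

```text
9.175 [405.7 297.5  77. ] [-3.1395 -0.0037 -2.9739] [-0.8   0.68  0.17  2.05 -0.26  0.44  1.3 ] 23.1 [-0.2  1.1 -1. ]
[-30.9, 0.2, -1.1] [-0.002, -0.004, -0.002]
[-98.9, 0.4, -1.3] [-0.002, -0.004, -0.002]
```

View pics/m4.png

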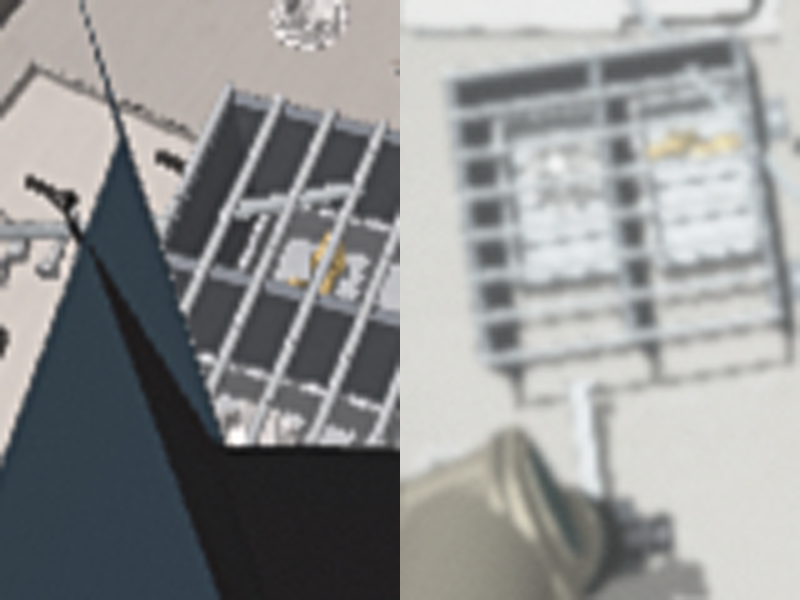

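The top view shows the blade end at (582,383), lined up with the left bay. The impeller tray's lip is near (568,283).

```bash
python3 - <<'E'
from h import *
print(ray("top",231.4,216.6,75), "expected",P(113-20+2,0)[:2], np.array(P(113-18,0)[:2]))
plan(P(10,42),P(78,42),P(78,14))
E
```

```text
[519.8 310.9  75. ] expected (np.float64(519.859474195628), np.float64(317.25471771679406)) [519.8594742  317.25471772]
9.275 [407.1 298.5  79. ] [-3.1415e+00  2.0000e-04 -2.9734e+00] [-0.8   0.67  0.17  2.05 -0.26  0.44  1.3 ] 23.2 [ 0.5  0.5 -2.6]
[-29.4, -0.5, -0.0] [-0.0, 0.0, -0.002]
[-97.4, -0.4, 0.0] [-0.0, 0.0, -0.002]
[-97.4, -0.4, 28.0] [-0.0, 0.0, -0.002]
```

>>> play_rows --deltas '[-15, 3, 0, 0, 0, 0, 0, -35, 3.5, 0, 0, 0, 0, 0, -55, 3.5, 0, 0, 0, 0, 0, -75, 3.5, 0, 0, 0, 0, 0, -90, 3.5, 0, 0, 0, 0, 0, -97.5, 3.5, 0, 0, 0, 0, 0, -97.5, 3.5, 0, 0, 0, 0, 0]'

```text
clock: 10.15
eef_pos: [502.7, 318.5, 79.4]
tool_rot: [3.141, 0.001, -2.973]
force: [-0.8, -0.7, -1.5]
width: 23.3
gripper_force: 59.3
```

```bash
python3 - <<'E'
from h import *
plan(P(78,14,4))
E
```

```text
10.15 [502.7 318.5  79.4] [ 3.1412e+00  1.0000e-03 -2.9728e+00] [-0.73  0.76  0.19  1.8  -0.23  0.6   1.34] 23.3 [-0.8 -0.7 -1.5]
[0.3, -0.1, 28.4] [0.0, 0.001, -0.001]
```

Lowering over the wall.

>>> play_rows --deltas '[0, 0, 5, 0, 0, 0, 0, 0, 0, 12, 0, 0, 0, 0, 0, 0, 19, 0, 0, 0, 0, 0, 0, 25, 0, 0, 0, 0, 0, 0, 28, 0, 0, 0, 0, 0, 0, 28, 0, 0, 0, 0]'

```text
clock: 10.9
eef_pos: [502.1, 318.2, 50.4]
tool_rot: [-3.141, -0.0, -2.973]
force: [-0.7, 0.9, -1.7]
width: 23.3
gripper_force: 59.3
```

```bash
python3 - <<'E'
from h import *
plan(P(58,14,4))
E
```

```text
10.9 [502.1 318.2  50.4] [-3.1414e+00 -5.0000e-04 -2.9725e+00] [-0.72  0.8   0.17  1.81 -0.24  0.55  1.35] 23.3 [-0.7  0.9 -1.7]
[19.7, 0.1, -0.5] [-0.0, -0.0, -0.001]
```

>>> play_rows --deltas '[3, 0, 0, 0, 0, 0, 0, 7, 0, 0, 0, 0, 0, 0, 11, 0, 0, 0, 0, 0, 0, 15, 0, 0, 0, 0, 0, 0, 20, 0, 0, 0, 0, 0, 0, 25, 0, 0, 0, 0, 0, 0, 30, 0, 0, 0, 0, 0, 0, 35, 0, 0, 0, 0, 0, 0, 40, 0, 0, 0, 0, 0, 0, 45, 0, 0, 0, 0, 0, 0]'

```text
clock: 12.15
eef_pos: [457.8, 310.8, 50.9]
tool_rot: [3.141, 0.001, -2.972]
force: [2.9, 0.9, -2.2]
width: 22.9
gripper_force: 59.3
```

>>> play_rows --deltas '[5, 0, 0, 0, 0, 0, 0, 10, 0, 0, 0, 0, 0, 0, 15, 0, 0, 0, 0, 0, 0, 20, 0, 0, 0, 0, 0, 0, 25, 0, 0, 0, 0, 0, 0, 30, 0, 0, 0, 0, 0, 0, 35, 0, 0, 0, 0, 0, 0, 40, 0, 0, 0, 0, 0, 0, 45, 0, 0, 0, 0, 0, 0, 45, 0, 0, 0, 0, 0, 0]'

```text
clock: 13.4
eef_pos: [412.4, 302.9, 50.7]
tool_rot: [-3.141, -0.002, -2.972]
force: [2.2, 0.5, -1.3]
width: 23.6
gripper_force: 59.5
```

```bash
python3 - <<'E'
from h import *
plan(P(-44,14,4))
j=get_image("top")[:,:,::-1];cv2.imwrite("pics/t5.png",cv2.resize(j[135:245,185:305],None,fx=5,fy=5,interpolation=cv2.INTER_CUBIC))
E
```

```text
13.4 [412.4 302.9  50.7] [-3.1413e+00 -1.8000e-03 -2.9720e+00] [-0.79  0.73  0.15  2.04 -0.27  0.39  1.32] 23.6 [ 2.2  0.5 -1.3]
[30.7, -0.1, -0.3] [-0.0, -0.002, -0.0]
```

View pics/t5.png

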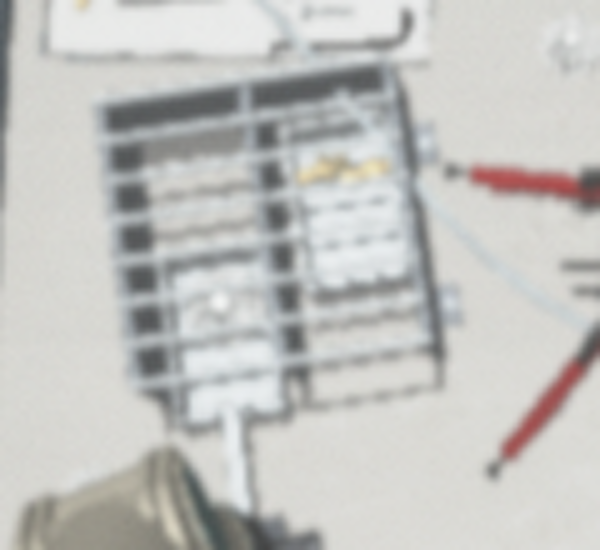

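The tray is following the hook with the impeller still in it. Its front edge runs (185,428)–(290,412), just outside the front wire, and the blade is behind its wall.

```bash
python3 - <<'E'
from h import *
f=np.array([537.6,320.3]);a=np.array([np.cos(.17),np.sin(.17)])
for u,v in [(185,428),(290,412),(237,421)]:
    p=ray("top",185+u/5,135+v/5,36);print(p,(p[:2]-f)@a)
L=ray("top",185+130/5,135+385/5,115);R=ray("top",185+440/5,135+349/5,115);print(L,R,(L+R)/2)
E
```

```text
[508.9 350.3  36. ] -23.21081233829456
[521.4 277.6  36. ] -23.19055952909566
[514.4 314.3  36. ] -23.88066068670383
[530.2 371.6 115. ] [557.9 166.7 115. ] [544.05 269.15 115.  ]
```

>>> play_rows --deltas '[3, 0, 0, 0, 0, 0, 0, 7, 0, 0, 0, 0, 0, 0, 12, 0, 0, 0, 0, 0, 0, 17, 0, 0, 0, 0, 0, 0, 22, 0, 0, 0, 0, 0, 0, 26, 0, 0, 0, 0, 0, 0, 29, 0, 0, 0, 0, 0, 0, 29, 0, 0, 0, 0, 0, 0]'

```text
clock: 14.45
eef_pos: [384.2, 298.1, 50.8]
tool_rot: [-3.141, -0.001, -2.972]
force: [0.4, -0.4, -2.0]
width: 23.5
gripper_force: 59.3
```

```bash
python3 - <<'E'
from h import *
plan(P(-36,14,4),P(-36,60,4),P(-70,60,4))
j=get_image("top")[:,:,::-1];cv2.imwrite("pics/t6.png",cv2.resize(j[135:245,185:305],None,fx=5,fy=5,interpolation=cv2.INTER_CUBIC))
g=j[200:240,222:240].max(2)
import sys
for y in range(210,238): print(y,[int(v) for v in j[y,216:248:2].max(1)])
E
```

```text
14.45 [384.2 298.1  50.8] [-3.1414e+00 -1.2000e-03 -2.9721e+00] [-0.81  0.71  0.14  2.11 -0.28  0.34  1.3 ] 23.5 [ 0.4 -0.4 -2. ]
[-5.9, -0.1, -0.2] [-0.0, -0.001, -0.001]
[-5.8, -0.1, -46.2] [-0.0, -0.001, -0.001]
[28.2, -0.1, -46.2] [-0.0, -0.001, -0.001]
210 [160, 187, 194, 199, 209, 193, 187, 189, 190, 182, 194, 218, 202, 136, 126, 134]
211 [178, 189, 191, 176, 188, 192, 197, 198, 210, 203, 221, 233, 210, 153, 156, 145]
212 [151, 163, 173, 160, 195, 221, 223, 222, 228, 228, 233, 237, 215, 166, 179, 151]
213 [117, 131, 160, 168, 221, 234, 236, 235, 235, 237, 237, 237, 213, 164, 191, 155]
214 [124, 116, 156, 174, 233, 238, 239, 238, 238, 239, 238, 236, 214, 160, 189, 160]
215 [159, 119, 156, 172, 235, 239, 239, 239, 237, 238, 234, 228, 218, 160, 175, 157]
216 [186, 133, 152, 170, 233, 237, 238, 236, 231, 231, 224, 203, 211, 163, 167, 164]
217 [202, 147, 152, 170, 231, 230, 230, 225, 204, 206, 196, 186, 204, 166, 180, 193]
218 [209, 160, 172, 167, 218, 205, 203, 196, 187, 192, 190, 209, 218, 165, 193, 213]
219 [214, 170, 192, 157, 188, 188, 192, 192, 210, 220, 220, 229, 227, 172, 19
[... 837 characters left out ...]
 212, 218, 218, 219]
230 [218, 218, 214, 208, 191, 190, 195, 212, 238, 185, 199, 215, 217, 218, 217, 217]
231 [218, 217, 217, 214, 209, 209, 212, 219, 237, 187, 201, 216, 218, 217, 218, 217]
232 [217, 215, 215, 217, 217, 216, 217, 222, 235, 190, 195, 216, 219, 218, 218, 217]
233 [214, 210, 205, 212, 216, 217, 216, 220, 233, 199, 183, 215, 216, 216, 218, 219]
234 [208, 192, 182, 204, 217, 218, 216, 218, 231, 211, 172, 215, 218, 218, 218, 218]
235 [181, 168, 150, 184, 215, 218, 216, 214, 229, 219, 172, 215, 217, 217, 218, 218]
236 [155, 154, 134, 160, 207, 218, 218, 212, 229, 225, 171, 215, 218, 216, 217, 217]
237 [136, 150, 133, 141, 193, 217, 216, 213, 229, 226, 169, 216, 217, 217, 218, 218]
```

```bash
python3 - <<'E'
from h import *
a=np.array([np.cos(.17),np.sin(.17)]);w=ray("top",233,209.4,115)
for u,v in [(227,227),(233,225.9),(239,224.7)]:
    p=ray("top",u,v,36);print(p,(p[:2]-w[:2])@a,(p[:2]-[537.6,320.3])@a)
E
```

```text
[486.9 331.9  36. ] -46.9824870268822 -48.006632433137625
[491.  311.2  36. ] -46.44366410823979 -47.467809514495215
[495.6 290.5  36. ] -45.41204880614261 -46.436194212398036
```

>>> play_rows --deltas '[1.5, 0, 0, 0, 0, 0, 0, 3, 0, 0, 0, 0, 0, 0, 3, 0, 0, 0, 0, 0, 0, 0, 0, 0, 0, 0, 0, 0, -4, 0, 0, 0, 0, 0, 0, -6, 0, 0, 0, 0, 0, 0, -6, 0, -10, 0, 0, 0, 0, -6, 0, -25, 0, 0, 0, 0, -6, 0, -50, 0, 0, 0, 0, -6, 0, -50, 0, 0, 0, 0]'

```text
clock: 15.75
eef_pos: [392.0, 300.3, 103.0]
tool_rot: [3.139, 0.004, -2.972]
force: [0.5, 0.2, -2.4]
width: 23.2
gripper_force: 59.5
```

```bash
python3 - <<'E'
from h import *
print("clamp",ray("top",283.5,229,0),ray("top",283.5,229,100),"wrench",ray("top",308,262,0),ray("top",343,246,0),"edge",ray("top",230,282,0))
print("clamp side",ray("side",350,247,0),ray("side",350,247,100))
plan((398,180,150,np.pi+.17),(398,180,38,np.pi+.17))
E
```

```text
clamp [485.6 137.5   0. ] [478.8 130.5 100. ] wrench [370.5  47.7   0. ] [428.7 -75.7   0. ] edge [296.9 319.6   0. ]
clamp side [499.8  88.8   0. ] [478.6 145.3 100. ]
15.75 [392.  300.3 103. ] [ 3.1392  0.004  -2.9723] [-0.84  0.62  0.2   2.07 -0.25  0.47  1.28] 23.2 [ 0.5  0.2 -2.4]
[14.2, -119.5, -47.4] [0.002, 0.004, -0.001]
[14.7, -119.7, 64.6] [0.002, 0.004, -0.001]
```

>>> play_rows --deltas '[5, 0, -30, 0, 0, 0, 0, 12, -20, -45, 0, 0, 0, 0, 20, -50, -45, 0, 0, 0, 0, 24, -80, -45, 0, 0, 0, 0, 24.5, -102.5, -30, 0, 0, 0, 0, 24.5, -102.5, 0, 0, 0, 0, 0, 24.5, -102.5, 35, 0, 0, 0, 0, 24.5, -102.5, 52, 0, 0, 0, 0, 24.5, -102.5, 60, 0, 0, 0, 0, 24.5, -102.5, 60, 0, 0, 0, 0]'

```text
clock: 17.0
eef_pos: [383.4, 193.9, 40.1]
tool_rot: [-3.14, -0.001, -2.973]
force: [-0.8, 0.9, -2.1]
width: 23.4
gripper_force: 59.5
```

```bash
python3 - <<'E'
from h import *
plan((385,195,37,np.pi+.17))
E
```

```text
17.0 [383.4 193.9  40.1] [-3.1401e+00 -1.5000e-03 -2.9728e+00] [-0.7   0.71  0.24  2.26 -0.72  0.24  1.93] 23.4 [-0.8  0.9 -2.1]
[-1.8, 0.9, 3.0] [-0.001, -0.001, -0.001]
```

>>> play_rows --deltas '[-5, 0, -3, 0, 0, 0, 0, -15, 0, -3, 0, 0, 0, 0, -25, 0, -3, 0, 0, 0, 0, -25, 0, 0, 0, 0, 0, 0, -25, 0, 2, 0, 0, 0, 0, -25, 0, 3, 0, 0, 0, 0, -25, 0, 3, 0, 0, 0, 0]'

```text
clock: 17.88
eef_pos: [408.2, 198.2, 37.6]
tool_rot: [-3.142, -0.001, -2.972]
force: [-1.3, -0.1, -2.4]
width: 23.5
gripper_force: 59.5
```

```bash
python3 - <<'E'
from h import *
plan((408,198,37,np.pi+.17))
E
```

```text
17.875 [408.2 198.2  37.6] [-3.1416e+00 -7.0000e-04 -2.9724e+00] [-0.7   0.74  0.28  2.2  -0.71  0.29  1.93] 23.5 [-1.3 -0.1 -2.4]
[0.3, -0.2, 0.6] [-0.0, -0.001, -0.001]
```

Not yet touching. Lower a touch, open, then lift.

>>> play_rows --deltas '[0, 0, 0.5, 0, 0, 0, 0, 0, 0, 1, 0, 0, 0, 0, 0, 0, 1, 0, 0, 0, 0]'

```text
clock: 18.25
eef_pos: [408.5, 198.4, 37.0]
tool_rot: [3.141, 0.0, -2.972]
force: [-1.1, 0.6, 3.4]
width: 23.3
gripper_force: 60.1
```

>>> play_rows --deltas '[0, 0, 0, 0, 0, 0, 0.3, 0, 0, 0, 0, 0, 0, 0.6, 0, 0, 0, 0, 0, 0, 1, 0, 0, 0, 0, 0, 0, 1, 0, 0, 0, 0, 0, 0, 1, 0, 0, 0, 0, 0, 0, 1, 0, 0, 0, 0, 0, 0, 1, 0, 0, 0, 0, 0, 0, 1]'

```text
clock: 19.25
eef_pos: [408.6, 198.4, 36.8]
tool_rot: [3.142, 0.0, -2.972]
force: [0.9, 0.0, 0.3]
width: 85.4
gripper_force: 0.0
```

>>> play_rows --deltas '[0, 0, -10, 0, 0, 0, 1, 0, 0, -40, 0, 0, 0, 1, 0, 0, -80, 0, 0, 0, 1, 0, 0, -130, 0, 0, 0, 1, 0, 0, -180, 0, 0, 0, 1, 0, 0, -220, 0, 0, 0, 1, 0, 0, -220, 0, 0, 0, 1]'

```text
clock: 20.12
eef_pos: [410.1, 199.0, 259.8]
tool_rot: [3.138, 0.006, -2.972]
force: [-0.1, 0.2, -0.5]
width: 85.3
gripper_force: 0.0
```

```bash
python3 - <<'E'
from h import *
plan()
c=camera_info("wrist");i=get_image("wrist")[:,:,::-1];j=get_image("top")[:,:,::-1]
cv2.imwrite("pics/w7.png",i)
m=(i.max(2)<80).astype(np.uint8);m[230:]=0
n,l,st,ce=cv2.connectedComponentsWithStats(m)
for k in range(1,n):
    if 300<st[k,4]<20000: print(st[k],ce[k].round(1),wray(*ce[k],68,c))
for y in range(222,232): print(y,[int(v) for v in j[y,224:244:2].max(1)])
E
```

```text
20.125 [410.1 199.  259.8] [ 3.1384  0.0057 -2.9721] [-1.05  0.39  0.74  2.02 -0.34  0.86  1.62] 85.3 [-0.1  0.2 -0.5]
[  35    0  412   87 6401] [257.7  24.6] [264.1 111.4  68. ]
[458   0  18  95 383] [467.4  45.4] [235.7 345.4  68. ]
[ 305  142   22   52 1015] [315.6 168.1] [410.9 199.5  68. ]
222 [218, 235, 237, 237, 238, 236, 237, 236, 235, 217]
223 [221, 235, 237, 238, 238, 237, 236, 236, 233, 220]
224 [219, 235, 236, 236, 238, 234, 235, 232, 221, 207]
225 [211, 233, 231, 229, 231, 223, 223, 217, 192, 175]
226 [190, 221, 213, 207, 210, 194, 193, 187, 170, 160]
227 [164, 192, 182, 179, 182, 174, 173, 172, 171, 169]
228 [156, 172, 170, 170, 175, 175, 176, 177, 179, 179]
229 [166, 174, 178, 179, 179, 183, 185, 185, 187, 188]
230 [178, 183, 187, 187, 190, 191, 192, 192, 194, 195]
231 [190, 192, 194, 195, 195, 197, 199, 200, 201, 201]
```

```bash
python3 - <<'E'
from h import *
u=ray("top",232,226.2,36);print(u,(u[:2]-[537.6,320.3])@[np.cos(.17),np.sin(.17)])
print(finish_job())
E
```

```text
[489.9 314.6  36. ] -47.97673277126797
the job is handed in; nothing more can be done
None
```

The job is handed in at about 20 s: the impeller tray sticks out about 48–50 mm by the last top-camera reading, the hook is back on the worktop clear of it, and nothing was commanded near the other tray; the last picture I viewed, before the final ~30 mm of pull, showed the impeller still in its tray.

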